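Set the spindle cap's running clearance

TASK

Lift the guard straight up off the two rails of the bench spindle against its sprung catches and stand it upright on the rubber pad. Then screw the knurled cap clockwise (seen from above) all the way down until it bottoms out, back it off by a quarter turn, and finish with the gripper still holding the cap there, so that it cannot creep before it is locked. Set the guard down, do not drop it, and do not push the small things lying about.

Things in the scene. Friction and masses are not known exactly. Their poses are not given: they have to be found in the camera images.
- fixture: Bench spindle, fixed: grey base plate 80 (x) x 120 (y) x 12 mm, a housing in its middle whose neck (28 mm wide) ends at a shoulder 50 mm above the board, then a threaded stud to 86 mm. Two short upright rails, 16 x 8 mm, tops 36 mm above the board, at y = +-34 mm, each with a sprung ball in its outer face. Origin: centre of its underside, on the spindle axis; z up.
- cap (a joint): Turn of the cap on the thread in rad: 0 = bottomed out on the shoulder (a hard stop), positive = backed off (counter-clockwise seen from above). It starts 2.2 to 4.2 rad above home. Right-hand thread, 5 mm rise per full turn. It turns with light friction (about 0.06 N m) and stays where it is left.
- cap_centre (a point): Centre of the knurled round steel cap, 38 mm wide, 26 mm high, on the stud: on the spindle axis, half-way up, 63 mm above the board when home. x, y turn with the cap. The guard covers it at the start; with that off, nothing within 55 mm of the axis is above 38 mm beside the cap, and the stud ends 10 mm above the home cap's top. Grip it by its sides from above, at any yaw.
- guard_grip (a point): Centre of the guard's lifting fin, 101 mm above its feet's undersides. Guard: loose aluminium bridge over the cap, 0.14 kg, 44 (x) x 111 (y) x 117 mm high, feet on the base plate 12 mm above the board. Fin: 12 mm thick (x), 40 long (y), 32 high, on a 27 mm wide top plate. Legs run round the rails with 1.5 mm play; sprung balls let go at about 8 N; clear of rails 25 mm up, of stud 75 mm up.
- pad: The black rubber pad, 70 (its x) x 120 (its y) x 3 mm, fixed to the board. Origin: centre of its underside. The guard stands on it with its length along the pad's length.
- loupe: Folding loupe, 22 x 33 x 12 mm, lying in front of the spindle: leave alone. Origin: centre of its underside.
- tweezers: Steel tweezers, 124 mm long, 9 mm high, lying in front of the pad: leave alone. Origin: centre of its underside.
- ring_box: Dark red closed ring box, 61 x 52 x 41 mm, behind the spindle: leave alone. Origin: centre of its underside.
- touchstone: Black flat stone, 18 x 45 x 9 mm, behind the pad: leave alone. Origin: centre of its underside.
- tester_dock: Black tester in its dock, 62 x 124 x 57 mm, at the left: leave alone. Origin: centre of its underside.
- glue_tube: Glue tube, 35 x 126 x 23 mm, lying at the back right: leave alone. Origin: centre of its underside.
- slide_gauge: Brass slide gauge, 39 x 125 x 9 mm, lying at the front, left of the spindle: leave alone. Origin: centre of its underside.

How it is judged:
On the way, in this order (a step that is already met when the one before it is completed fails the run):
1. the guard is pulled up off its rails, held by the fingers (its fin more than 40 mm above where it started) (z of guard_grip in the frame of fixture above 0.153 m and contact force between the fingers and guard above 0.5 N), for 0.1 s.
2. the guard stands upright on the rubber pad, let go (horizontal distance between guard_grip and pad below 0.035 m and height (world z) of guard_grip between 0.095 and 0.112 m and angle between guard_grip's own z axis and vertical below 0.12 rad and contact force between each of the arm, the fingers and guard below 0.1 N), for 0.2 s.
3. the cap is screwed down until it bottoms out (within 0.08 rad) (value of joint cap below 0.08 rad), for 0.1 s.
At the end, for the whole second after the job is handed in: The cap stands still a quarter turn (1.57 rad, give or take 0.3) above its bottomed-out position and the fingers still grip it with more than 2 N; the guard stands untouched and upright (within 0.12 rad) on the rubber pad, its centre within 35 mm of the pad's centre (all of step 2 and value of joint cap between 1.27 and 1.87 rad and velocity of joint cap between -0.1 and 0.1 rad/s and contact force between the fingers and cap above 2 N and linear speed of guard below 0.02 m/s); the arm keeps its last pose, push and grip.
It fails at once if the guard is dropped (moves faster than 0.5 m/s with no finger on it) (linear speed of guard above 0.5 m/s and contact force between the fingers and guard below 0.05 N).
It fails at once if a bystander (loupe, tweezers, ring box, black stone, tester, glue tube, slide gauge) is pushed more than 30 mm (distance of any of loupe, tweezers, ring_box, touchstone, tester_dock, glue_tube, slide_gauge from where it was at the start of the episode above 0.03 m).
It also fails if it takes over 64 s, if anything falls off the work surface, if the arm or the gripper's body presses on something with over 40 N, if the wrist force passes 120 N, or if a joint passes its speed limit or range.

ROBOT

A 6-joint arm with a two-finger parallel gripper is mounted at the origin on a cart in front of the work surface, level with it; the furniture and walls round the work are solid. World frame = base frame: x ahead of the robot, y to its left, z up, the work surface at z = 0. Lengths are in m, angles in rad, forces in N, time in s.
With the tool pointing down it reaches from about 0.25 to 0.775 m from the base axis. Payload 4 kg.
Tool frame: the origin (TCP) lies at the centre of the arm's flange, where the gripper is bolted on; the fingertips stand 199 mm ahead of it and the grasp point (between the pads) lies 180 mm ahead of it (robot.tcp_to_tips is the distance from the TCP to the fingertips, in m); z points along the fingers, y is the line along which they close (so a half turn about z gives the same grasp; the last joint's range is limited). The gripper opens to 94 mm and grips with 3 to 60 N. Pads are 16 mm wide; open, the fingers measure 119 mm over their backs; the gripper's body (75 mm by 177 mm) begins 78 mm behind the grasp point.
Start: joints at [-1.294, 0.087, 1.371, -0, 1.684, -0.103], TCP at [0.204, -0.511, 0.405] pointing down, gripper open.
Joint ranges: [-3.1, 3.1], [-0.76, 2.03], [0.27, 2.55], [-1.08, 4.22], [0.17, 2.65], [-2.57, 2.57]. Speed limits (rad/s): [2.79, 2.79, 3.14, 3.14, 3.14, 3.14].

INTERFACE

Orientations are given as [roll, pitch, yaw] about the fixed x, y, z axes, in that order (R = Rz(yaw) Ry(pitch) Rx(roll)).
In Python, from bench import telemetry, snapshot, ticket, robot gives the robot as it stands.
- The arm moves only by the tool apply_moves, never from a script. Its argument "moves" is a list that holds one entry, the list of rows, each a list of 5 numbers: the shift along the tool's x, y, z in units of 50 mm (1.0 is 50 mm), then the turn about the tool's z in units of 10 degrees (1.0 is 10 degrees), then the closure, from 0 (fully open) to 1 (shut). A call has 1 to 10 rows; each row is the pose to reach, as a shift and turn from the pose commanded when the call began, along the tool's axes at that moment; what a row does not reach only later rows make up. A row lasts 1/8 s, in which the tool goes at most 62.5 mm and 10.7 degrees, less where a joint would pass 70% of its speed; a pose out of reach is approached as far as the arm can. A call with a gripper value outside its range is refused whole. The fingers move at their own pace and stop on an object; the grip force is fixed at half the most. Time passes only in rows, so rows that repeat a pose let the fingers close. It gives the time, the measured TCP pose, the force, the opening and the grip force at its end, in the units of the state.
- telemetry.get_obs(): the state, without advancing time (a new reading comes with each control period).
- snapshot(name): name is "scene" or "top" or "wrist"; returns a dict with "image" (384x512x3 uint8, red, green, blue), "fovy" (degrees; the focal length in pixels is half the picture's height over the tangent of half this angle, whatever the lens; pixels are square), "cx", "cy" (the principal point, pixels), "R" (3x3) and "t" (3): a world point X has camera coordinates R X + t. Camera axes: x right, y down, z forward; pixel columns grow to the right and rows downward; lengths in m; the calibration is good to about 2 mm. The wrist camera is an equidistant fisheye: a pixel r from the principal point sees the ray r / f radians off the axis. A picture is of the moment at which its call begins. There is no depth.
- ticket.close_job(): hands the job in; it is judged then, once.
The state is a dict: "time": time; "joint_positions": joint angles; "qvel": joint speeds; "joint_torque": joint torques, N m; "tool_pos": TCP position; "ee_rot": TCP orientation; "wrist_force": force on the tool from outside, world axes, zero at the start; "wrist_torque": the same for the moment, N m; "width": finger opening in m; "finger_force": force on a finger pad.
Only numpy, scipy, OpenCV 4.12 (cv2) and the standard library are available. Lean on these libraries where they do the work, as an engineer would, in place of code of your own. Each camera call takes 0.05 s, during which the arm holds its last target. There are 200 camera calls.

## Working session

There is one attempt and no reset: what is moved stays moved. The work goes in short steps, Python scripts to look and compute and a tool call to move; the robot and the scene stay as the last step left them, time stands still between calls to the robot, and variables do not carry over. Pictures are saved under pics/ and viewed, at most 14 in all, crops included, and the job is handed in when it is done.

Besides the shell and the picture viewer there is one more tool, called by a JSON object that holds its "api" and its "payload", one argument or row to a line. apply_moves: Moves the arm, as the interface text tells. Its arguments: {"type":"object","properties":{"moves":{"type":"array","items":{"type":"array","items":{"type":"array","items":{"type":"number"}}}}},"required":["moves"]}

```bash
mkdir -p pics; cat > h.py <<'E'
import numpy as np, cv2, pickle
from bench import telemetry, snapshot, ticket, robot
def snap(name,fn):
    s=snapshot(name); cv2.imwrite('pics/'+fn+'.png',cv2.cvtColor(s['image'],cv2.COLOR_RGB2BGR)); pickle.dump(s,open(fn+'.pkl','wb')); return s
def load(fn): return pickle.load(open(fn+'.pkl','rb'))
def ray(s,u,v,fish=False):
    f=192/np.tan(np.radians(s['fovy'])/2); d=np.array([u-s['cx'],v-s['cy']])
    if fish:
        r=np.hypot(*d); th=r/f; c=np.array([*(d/max(r,1e-9)*np.sin(th)),np.cos(th)])
    else: c=np.array([*(d/f),1.])
    R=np.array(s['R']); t=np.array(s['t']); return -R.T@t, R.T@c
def onz(s,u,v,z,fish=False):
    o,d=ray(s,u,v,fish); return o+d*(z-o[2])/d[2]
def tri(a,b):
    (o1,d1),(o2,d2)=a,b
    A=np.stack([d1,-d2],1); k=np.linalg.lstsq(A,o2-o1,rcond=None)[0]
    p,q=o1+k[0]*d1,o2+k[1]*d2; return (p+q)/2,np.linalg.norm(p-q)
def proj(s,X,fish=False):
    c=np.array(s['R'])@X+np.array(s['t']); f=192/np.tan(np.radians(s['fovy'])/2)
    if fish:
        r=np.hypot(c[0],c[1]); th=np.arctan2(r,c[2]); return s['cx']+f*th*c[0]/r, s['cy']+f*th*c[1]/r
    return s['cx']+f*c[0]/c[2], s['cy']+f*c[1]/c[2]
E
python3 - <<'E'
from h import *
a=[snap(n,n+'0') for n in('scene','top','wrist')]
cv2.imwrite('pics/st.png',cv2.cvtColor(np.hstack([a[0]['image'],a[1]['image']]),cv2.COLOR_RGB2BGR)[:, :])
im=cv2.imread('pics/st.png'); cv2.imwrite('pics/st.png',cv2.resize(im,(800,300)))
for s in a: print(s['fovy'],s['cx'],s['cy'],np.round(s['R'],3).tolist(),np.round(s['t'],3))
o=telemetry.get_obs(); print(o['time'],o['tool_pos'],o['ee_rot'],o['wrist_force'],o['width'])
E
```

```text
49.74771540979806 251.3038271733118 184.5355113179603 [[0.694, -0.72, -0.003], [-0.304, -0.29, -0.908], [0.653, 0.63, -0.42]] [-0.398  0.235  0.852]
49.270044533982194 257.4511460142806 186.46996590223915 [[0.082, -0.997, -0.001], [-0.976, -0.08, -0.201], [0.2, 0.017, -0.98]] [-0.074  0.547  1.152]
65.70646984690485 253.42875321308196 193.19603314468475 [[0.371, -0.929, -0.001], [-0.903, -0.361, 0.231], [-0.215, -0.084, -0.973]] [-0.549 -0.024  0.389]
0.15 [ 0.20387478 -0.51072337  0.40378891] [-3.13993025e+00 -1.78782559e-04  3.79776357e-01] [0.16025202 0.17521111 0.13146342] 0.09386943701957388
```

View pics/top0.png

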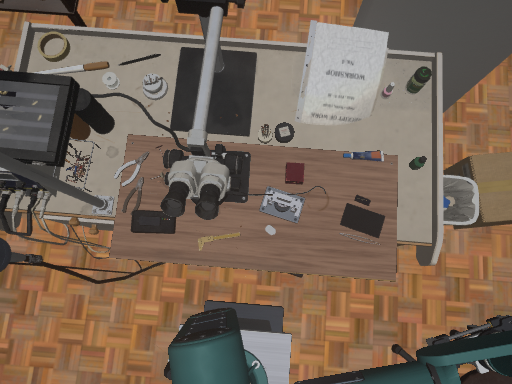

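View pics/scene0.png

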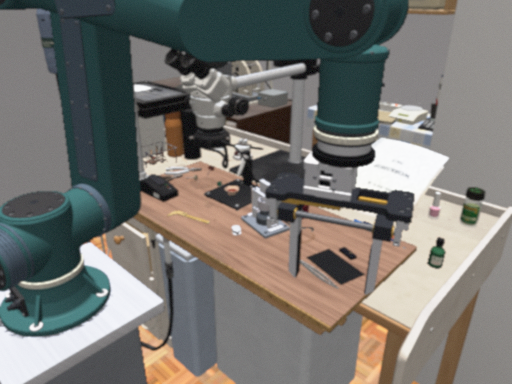

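The top view shows the fixture with the guard at about (282,204), the pad at (362,220), the loupe at (270,230), the ring box at (294,172) and the microscope at about (205,185). The scene view shows the guard at about (262,205) and the pad at about (335,266). Next I'll enlarge both and compute rough positions.

```bash
python3 - <<'E'
from h import *
s=load('top0'); a=cv2.cvtColor(s['image'],cv2.COLOR_RGB2BGR)[150:250,240:400]
c=load('scene0'); b=cv2.cvtColor(c['image'],cv2.COLOR_RGB2BGR)[165:245,230:310]
w=load('wrist0'); d=cv2.cvtColor(w['image'],cv2.COLOR_RGB2BGR)
I=lambda x,W,H: cv2.resize(x,(W,H),interpolation=cv2.INTER_CUBIC)
cv2.imwrite('pics/m.png',np.vstack([np.hstack([I(a,480,300),I(b,300,300)]),I(np.hstack([d,d[:,:0]]),400,300).copy() if 0 else np.hstack([I(d,400,300),np.zeros((300,380,3),np.uint8)])]))
for n,u,v,z in[('fix',282,204,.0),('fin',282,204,.11),('pad',362,220,.003),('box',294,172,.04),('loupe',270,230,0),('tweez',358,238,0)]: print(n,onz(s,u,v,z).round(3))
g=cv2.cvtColor(s['image'],cv2.COLOR_RGB2GRAY); m=np.zeros_like(g); m[203:238,338:387]=(g[203:238,338:387]<45)
n,l,st,ce=cv2.connectedComponentsWithStats(m); k=1+st[1:,4].argmax(); print(st[k],ce[k])
r=cv2.minAreaRect(np.argwhere(l==k)[:,::-1].astype(np.float32)); q=cv2.boxPoints(r); P=np.array([onz(s,*p,.003) for p in q]); print(P.round(3).tolist(),onz(s,*ce[k],.003).round(3))
E
```

```text
fix [ 0.516 -0.106  0.   ]
fin [ 0.497 -0.101  0.11 ]
pad [ 0.486 -0.346  0.003]
box [ 0.607 -0.133  0.04 ]
loupe [ 0.435 -0.076  0.   ]
tweez [ 0.433 -0.336  0.   ]
[341 203  43  34 868] [362.0218894  219.85714286]
[[0.469, -0.28, 0.003], [0.534, -0.299, 0.003], [0.504, -0.412, 0.003], [0.44, -0.392, 0.003]] [ 0.487 -0.346  0.003]
```

View pics/m.png

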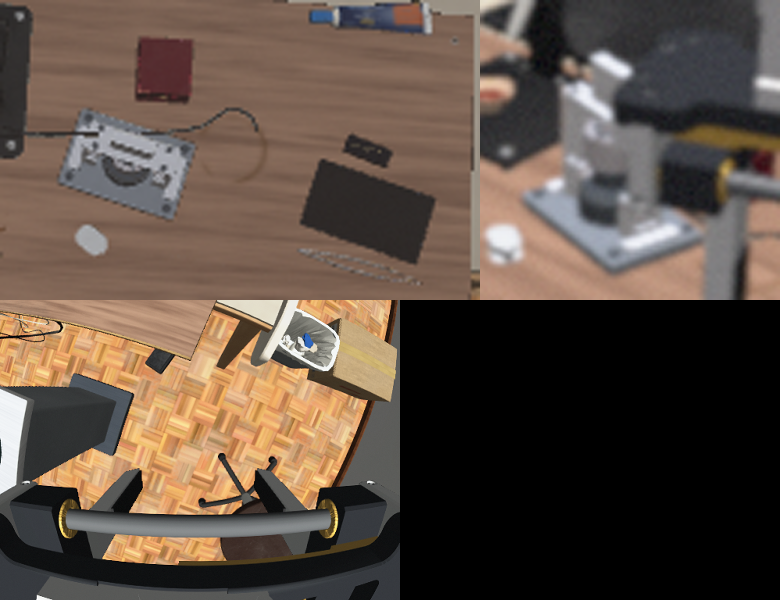

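The pad is at (0.487,-0.346) with its length running about -15° from y. The plate has a similar yaw. Before swinging over, I'll check how much clearance there is to the microscope.

```bash
python3 - <<'E'
from h import *
a,b,w=load('top0'),load('scene0'),load('wrist0')
for p,q in[((208,210),(192,58)),((207,160),(210,130)),((240,185),(238,105))]: print(tri(ray(a,*p),ray(b,*q)))
for z in(0,.2,.4): print(z,onz(a,208,210,z).round(3),onz(a,250,190,z).round(3))
print('cam',-np.array(w['R']).T@w['t'])
for e in [((268,186),(305,198.5)),((260,211),(299,223))]:
  p,q=[onz(a,*x,.012) for x in e]; print(p.round(3),q.round(3),np.degrees(np.arctan2(*(p-q)[[0,1]])))
E
```

```text
(array([0.42329732, 0.05379478, 0.43085974]), np.float64(0.007422424760354788))
(array([0.55699981, 0.11519809, 0.21423886]), np.float64(0.04899650849565542))
(array([ 0.50807265, -0.00190546,  0.31103014]), np.float64(0.022777624017226977))
0 [0.479 0.113 0.   ] [ 0.55  -0.007  0.   ]
0.2 [0.452 0.087 0.2  ] [ 0.511 -0.014  0.2  ]
0.4 [0.425 0.06  0.4  ] [ 0.473 -0.021  0.4  ]
cam [ 0.26565797 -0.48580064  0.38365864]
[ 0.564 -0.06   0.012] [ 0.536 -0.172  0.012] 14.395852125087156
[ 0.487 -0.042  0.012] [ 0.461 -0.159  0.012] 12.578194044027313
```

{"api": "apply_moves", "payload": {
  "moves": [
    [[0.87, -0.52, -0.1, -0.55, 0], [1.74, -1.04, -0.2, -1.1, 0], [2.6, -1.56, -0.3, -1.65, 0], [3.5, -2.1, -0.3, -2.2, 0], [4.35, -2.6, -0.3, -2.75, 0], [5.2, -3.1, -0.3, -3.3, 0], [6.1, -3.65, -0.3, -3.9, 0], [7.0, -4.2, -0.3, -4.5, 0], [7.9, -4.7, -0.3, -5.0, 0], [8.7, -5.2, -0.3, -5.5, 0]]
  ]
}}

```text
time: 1.4
tool_pos: [0.5124, -0.1064, 0.4193]
ee_rot: [-3.141, 0.0, 1.343]
wrist_force: [0.6, 0.2, 0.5]
width: 0.0937
finger_force: 0.0
```

```bash
python3 - <<'E'
from h import *
s=snap('wrist','w1'); snap('top','t1'); o=telemetry.get_obs(); print(o['time'],o['tool_pos'],o['ee_rot'],o['joint_positions'],o['wrist_force'])
print(-np.array(s['R']).T@s['t'])
E
```

```text
1.5 [ 0.51315302 -0.10485243  0.41879252] [-3.14050012e+00 -1.71153621e-03  1.34633221e+00] [-3.10301112e-01  2.66438787e-02  1.40659352e+00  1.62721695e-03
  1.70959032e+00 -8.56137971e-02] [-0.36939051 -1.35525642  0.07186951]
[ 0.52743631 -0.04145497  0.39927848]
```

View pics/w1.png

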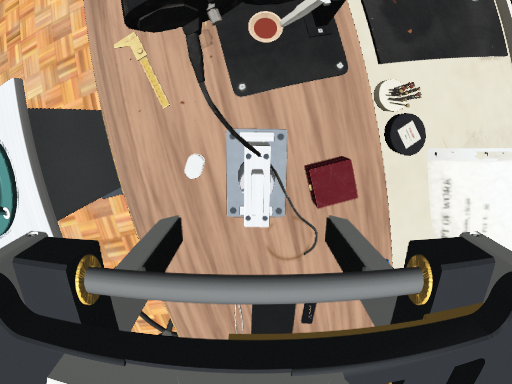

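The wrist view shows the guard with its fin centred near (258,185), the plate corners at (229,130)–(287,216), the loupe at (195,166) and the ring box at (331,182). A cable seems to cross near the guard at (262,155), so I'll zoom in there.

```bash
python3 - <<'E'
from h import *
a=cv2.imread('pics/w1.png')[100:245,180:340]; b=cv2.imread('pics/top0.png')[175:240,250:330]
I=lambda x,k: cv2.resize(x,None,fx=k,fy=k,interpolation=cv2.INTER_CUBIC)
A=I(a,4);B=I(b,2);C=np.zeros((580,160,3),np.uint8);C[:130]=B;cv2.imwrite('pics/w1z.png',np.hstack([A,C]))
E
```

```text
(no output)
```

View pics/w1z.png

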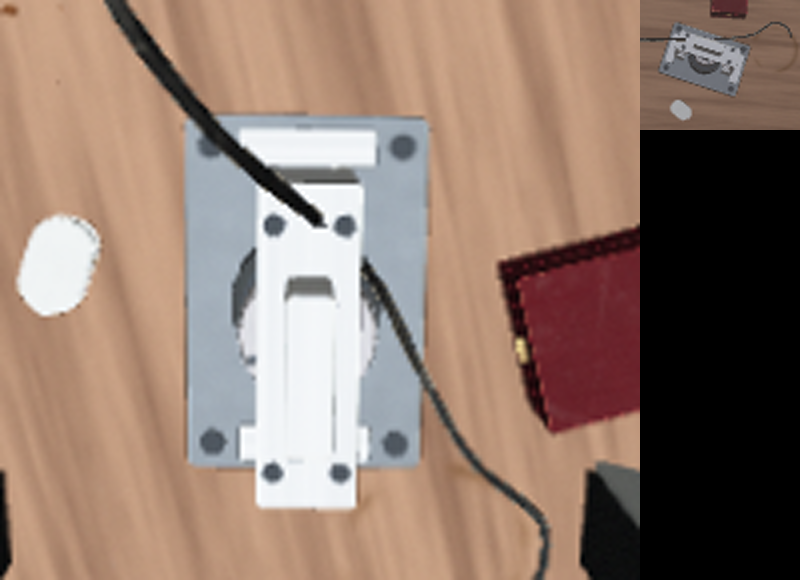

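```bash
python3 - <<'E'
from h import *
s=load('w1'); a=load('top0'); z2=lambda x,y:(180+x/4,100+y/4)
P=np.array([onz(s,*z2(*p),.012,True) for p in[(185,120),(429,117),(419,466),(188,467)]])
print('plate',P.round(4).tolist(),P.mean(0).round(4))
d=P[0]+P[1]-P[2]-P[3]; print('yaw',np.degrees(np.arctan2(-d[0],d[1])), np.linalg.norm(P[0]-P[1]),np.linalg.norm(P[1]-P[2]))
G=np.array([onz(s,*z2(*p),.097,True) for p in[(257,183),(362,184),(357,508),(256,508)]])
print('guardtop',G.round(4).tolist(),G.mean(0).round(4)); d=G[0]+G[1]-G[2]-G[3]; print('yaw',np.degrees(np.arctan2(-d[0],d[1])),np.linalg.norm(G[0]-G[1]),np.linalg.norm(G[1]-G[2]))
F=np.array([onz(s,*z2(*p),.129,True) for p in[(288,295),(335,295),(335,460),(288,460)]]); print('fin',F.mean(0).round(4),np.linalg.norm(F[1]-F[2]))
for p in((283.5,199),): print(tri(ray(a,*p),ray(s,*z2(311,378),True)))
# fin bright ridge in top0
g=cv2.cvtColor(a['image'],cv2.COLOR_RGB2GRAY); print(g[192:206,274:294])
E
```

```text
plate [[0.4912, -0.0412, 0.012], [0.5686, -0.0579, 0.012], [0.5411, -0.1729, 0.012], [0.4638, -0.1554, 0.012]] [ 0.5162 -0.1068  0.012 ]
yaw -13.493967636272004 0.07915408694415024 0.11820723453804499
guardtop [[0.5132, -0.0611, 0.097], [0.5392, -0.0674, 0.097], [0.5194, -0.1519, 0.097], [0.4928, -0.1457, 0.097]] [ 0.5161 -0.1065  0.097 ]
yaw -13.395435187717759 0.026671660439556974 0.0868295155368318
fin [ 0.5166 -0.1064  0.129 ] 0.039787604676940695
(array([ 0.51341626, -0.10698044,  0.11320522]), np.float64(0.007725769563896199))
[[101 168 167 153 128 116 117 115 114 113 114 115 132 109 104 101 101 102
  101 101]
 [123 169 168 167 161 158 153 127  93 116 116 114 115 113 113 131 107  99
   78  96]
 [170 169 169 169 178 172 171 177 168 161 148 108 128  62  53  54  53  54
   54  55]
 [171 170 171 170 171 171 172 173 172 171 176 169 161 149 127 115 113 113
  112 113]
 [169 170 171 169 168 169 170 170 171 172 173 172 172 176 168 152 119 125
  114 114]
 [167 167 165  74 129 174 168 168 170 170 171 172 172 172 172 172 176 171
  151 134]
 [168 166 140  83  83  81  74 125 174 167 169 170 170 171 172 172 173 171
  131 166]
 [168 168 167 145 103  84  83  82  82  74 122 173 167 169 171 170 172 177
  167 167]
 [168 168 169 168 168 167 144 103  84  84  82  81  71 119 173 168 168 157
  171 169]
 [ 82 137 174 169 169 170 169 169 168 145 103  84  83  82  80  70 109 136
  172 171]
 [ 99  64  65 129 154 175 169 169 170 170 169 168 145 102  83  83 107 168
  170 171]
 [ 60  66  71  58 142 112 115 132 174 169 169 170 170 169 168 147 169 168
  168 169]
 [ 73  67  70  73 124 145 143  84  63  65 131 175 169 170 170 170 169 170
  169 167]
 [ 76  73  69  70  90 135 142 144 143 104 121 143 114 143 175 169 170 170
  168 141]]
```

{"api": "apply_moves", "payload": {
  "moves": [
    [[0, 0.08, 0.3, 0, 0], [0, 0.08, 0.8, 0, 0], [0, 0.08, 1.3, 0, 0], [0, 0.08, 1.8, 0, 0], [0, 0.08, 2.1, 0, 0], [0, 0.08, 2.2, 0, 0], [0, 0.08, 2.2, 0, 0]]
  ]
}}

```text
time: 2.38
tool_pos: [0.5154, -0.1094, 0.3099]
ee_rot: [3.141, 0.0, 1.339]
wrist_force: [0.2, 0.4, -1.3]
width: 0.0944
finger_force: 0.0
```

```bash
python3 - <<'E'
from h import *
s=snap('wrist','w2'); o=telemetry.get_obs(); print(o['time'],o['tool_pos'],o['ee_rot'],o['wrist_force'])
a=cv2.imread('pics/w2.png')[80:330,100:420]; cv2.imwrite('pics/w2z.png',cv2.resize(a,(768,600)))
E
```

```text
2.425 [ 0.51554964 -0.10933377  0.31049163] [3.14004953e+00 2.81059873e-04 1.33922119e+00] [ 0.71830136  0.39547426 -0.59051101]
```

View pics/w2z.png

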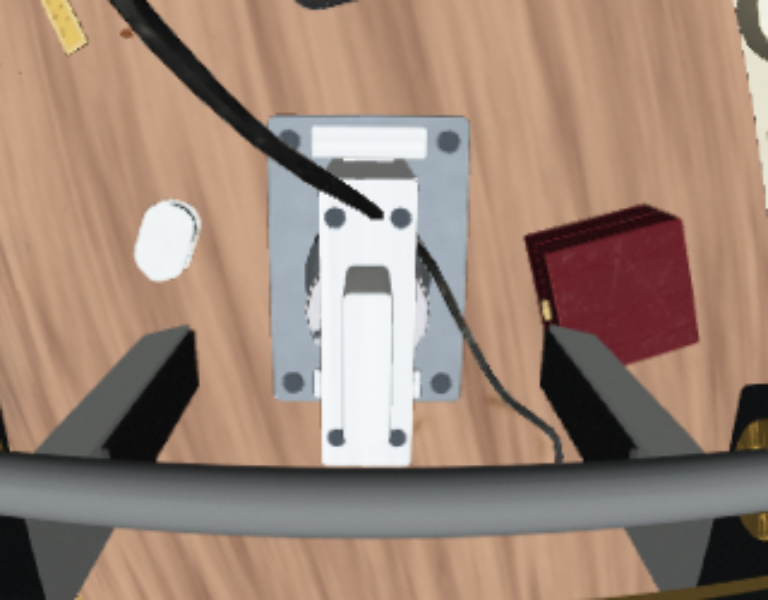

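The fin, at crop (367,380), sits midway between the fingertips. I'll close on it now.

{"api": "apply_moves", "payload": {
  "moves": [
    [[0.05, 0.02, 0.12, 0, 0], [0.05, 0.02, 0.12, 0, 0.4], [0.05, 0.02, 0.12, 0, 0.8], [0.05, 0.02, 0.12, 0, 1], [0.05, 0.02, 0.12, 0, 1], [0.05, 0.02, 0.12, 0, 1], [0.05, 0.02, 0.12, 0, 1], [0.05, 0.02, 0.12, 0, 1], [0.05, 0.02, 0.12, 0, 1]]
  ]
}}

```text
time: 3.55
tool_pos: [0.5169, -0.1068, 0.3037]
ee_rot: [3.142, 0.0, 1.34]
wrist_force: [-0.0, -0.1, 0.3]
width: 0.0176
finger_force: 0.0
```

{"api": "apply_moves", "payload": {
  "moves": [
    [[0, 0, 0, 0, 1], [0, 0, 0, 0, 1], [0, 0, 0, 0, 1], [0, 0, 0, 0, 1]]
  ]
}}

```text
time: 4.05
tool_pos: [0.5169, -0.1068, 0.3035]
ee_rot: [-3.141, 0.0, 1.34]
wrist_force: [-0.5, 0.8, -1.5]
width: 0.0117
finger_force: 30.0
```

{"api": "apply_moves", "payload": {
  "moves": [
    [[0, 0, -0.1, 0, 1], [0, 0, -0.2, 0, 1], [0, 0, -0.35, 0, 1], [0, 0, -0.5, 0, 1], [0, 0, -0.7, 0, 1], [0, 0, -1.0, 0, 1], [0, 0, -1.4, 0, 1], [0, 0, -1.8, 0, 1], [0, 0, -2.1, 0, 1], [0, 0, -2.2, 0, 1]]
  ]
}}

```text
time: 5.3
tool_pos: [0.5171, -0.1068, 0.4155]
ee_rot: [3.139, 0.0, 1.34]
wrist_force: [-0.2, 0.4, -1.2]
width: 0.012
finger_force: 30.0
```

```bash
python3 - <<'E'
from h import *
s=snap('wrist','w3'); o=telemetry.get_obs(); print(o['time'],o['tool_pos'],o['ee_rot'],o['wrist_force'],o['width'],o['finger_force'])
# pad in wrist view from below/around: mask
g=cv2.cvtColor(s['image'],cv2.COLOR_RGB2BGR)[60:384]; cv2.imwrite('pics/w3z.png',g)
E
```

```text
5.35 [ 0.51703456 -0.10679     0.41529315] [3.13917162e+00 3.03547395e-04 1.33974836e+00] [-0.03242798 -0.03833677 -0.51772428] 0.011730249286258536 29.992235898971558
```

View pics/w3z.png

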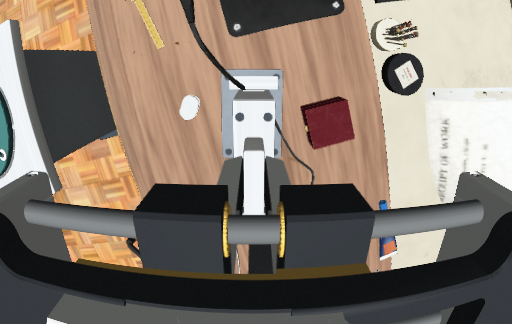

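```bash
python3 - <<'E'
from h import *
s=load('scene0');a=load('top0'); g=cv2.cvtColor(s['image'],cv2.COLOR_RGB2GRAY); x0,y0=303,244
m=(g[y0:288,x0:368]<50).astype(np.uint8); n,l,st,ce=cv2.connectedComponentsWithStats(m); k=1+st[1:,4].argmax()
c=ce[k]+[x0,y0]; print(st[k],c,onz(s,*c,.003).round(4),tri(ray(s,*c),ray(a,362.0,219.9)))
r=cv2.convexHull(np.argwhere(l==k)[:,::-1].astype(np.int32)); q=cv2.approxPolyDP(r,3,True)[:,0]+[x0,y0]
print([onz(s,*map(float,p),.003).round(3).tolist() for p in q])
E
```

```text
[  7   7  52  32 776] [335.09407216 266.32731959] [ 0.4853 -0.3513  0.003 ] (array([ 0.48838529, -0.34768679, -0.00082569]), np.float64(0.003247128885509782))
[[0.501, -0.409, 0.003], [0.445, -0.391, 0.003], [0.475, -0.288, 0.003], [0.528, -0.306, 0.003]]
```

{"api": "apply_moves", "payload": {
  "moves": [
    [[-0.5, 0.05, 0, 0.1, 1], [-1.1, 0.12, 0, 0.1, 1], [-1.7, 0.18, 0, 0.1, 1], [-2.3, 0.25, 0, 0.1, 1], [-2.9, 0.31, 0, 0.1, 1], [-3.5, 0.37, 0, 0.1, 1], [-4.1, 0.44, 0, 0.1, 1], [-4.5, 0.48, 0, 0.1, 1], [-4.75, 0.5, 0, 0.1, 1], [-4.8, 0.5, 0, 0.1, 1]]
  ]
}}

```text
time: 6.6
tool_pos: [0.4863, -0.3465, 0.4133]
ee_rot: [-3.141, -0.001, 1.322]
wrist_force: [-0.8, -0.3, -1.8]
width: 0.0117
finger_force: 30.0
```

{"api": "apply_moves", "payload": {
  "moves": [
    [[0, 0, 0.3, 0, 1], [0, 0, 0.8, 0, 1], [0, 0, 1.3, 0, 1], [0, 0, 1.8, 0, 1], [0, 0, 2.1, 0, 1], [0, 0, 2.25, 0, 1], [0, 0, 2.3, 0, 1], [0, 0, 2.34, 0, 1], [0, 0, 2.37, 0, 1], [0, 0, 2.37, 0, 1]]
  ]
}}

```text
time: 7.85
tool_pos: [0.4864, -0.3462, 0.2956]
ee_rot: [3.141, 0.0, 1.322]
wrist_force: [-0.1, -0.2, -1.8]
width: 0.0116
finger_force: 30.0
```

{"api": "apply_moves", "payload": {
  "moves": [
    [[0, 0, 0.01, 0, 1], [0, 0, 0.02, 0, 1], [0, 0, 0.03, 0, 1], [0, 0, 0.03, 0, 1]]
  ]
}}

```text
time: 8.35
tool_pos: [0.4863, -0.3462, 0.2945]
ee_rot: [3.141, 0.0, 1.322]
wrist_force: [-0.6, 1.1, 3.3]
width: 0.0115
finger_force: 30.0
```

Contact with the pad registered as a rise of about 5 N. Opening the fingers.

{"api": "apply_moves", "payload": {
  "moves": [
    [[0, 0, 0, 0, 0.85], [0, 0, 0, 0, 0.8], [0, 0, 0, 0, 0.7], [0, 0, 0, 0, 0.5], [0, 0, 0, 0, 0.3], [0, 0, 0, 0, 0.1], [0, 0, 0, 0, 0], [0, 0, 0, 0, 0], [0, 0, -0.1, 0, 0], [0, 0, -0.3, 0, 0]]
  ]
}}

```text
time: 9.6
tool_pos: [0.4862, -0.3461, 0.3088]
ee_rot: [-3.141, -0.0, 1.322]
wrist_force: [-0.1, 0.1, -1.1]
width: 0.093
finger_force: 0.0
```

{"api": "apply_moves", "payload": {
  "moves": [
    [[0, 0, -0.5, 0, 0], [0, 0, -1.1, 0, 0], [0, 0, -1.7, 0, 0], [0, 0, -2.1, 0, 0]]
  ]
}}

```text
time: 10.1
tool_pos: [0.4863, -0.3461, 0.4168]
ee_rot: [3.138, 0.002, 1.322]
wrist_force: [-1.0, -0.5, -0.1]
width: 0.0937
finger_force: 0.0
```

```bash
python3 - <<'E'
from h import *
w=snap('wrist','w4'); o=telemetry.get_obs(); print(o['time'],o['tool_pos'],o['ee_rot'],o['joint_positions'],o['wrist_force'],o['width'])
t=snap('scene','s4')
cv2.imwrite('pics/c4.png',np.hstack([cv2.resize(cv2.imread('pics/w4.png'),(400,300)),cv2.resize(cv2.imread('pics/s4.png')[150:300,220:420],(400,300))]))
E
```

```text
10.15 [ 0.48637687 -0.34616235  0.41963588] [3.13409867 0.00379792 1.3222748 ] [-7.13489695e-01  1.87475677e-01  1.22897527e+00 -3.47578881e-05
  1.71674037e+00 -4.64987602e-01] [ 0.51359042 -0.91557294  2.06307692] 0.09403537636202684
```

View pics/c4.png

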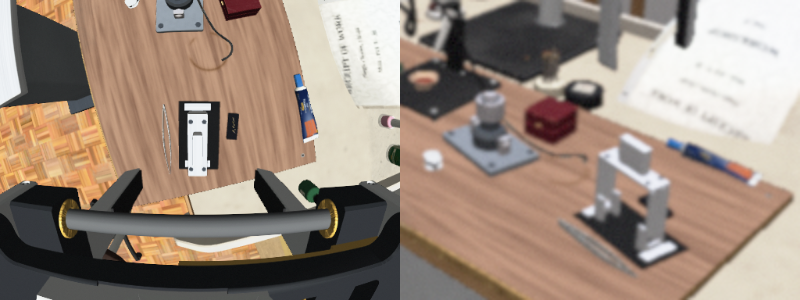

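The guard stands upright on the pad, with its centre near the pad centre in both views. Before turning the wrist at the spindle, I'll check the microscope clearance with the w1 view.

```bash
python3 - <<'E'
from h import *
a,w=load('top0'),load('w1')
for z in(.15,.2,.25,.3,.35): print(z,onz(w,214,14,z,True).round(3),onz(w,190,28,z,True).round(3),onz(w,320,5,z,True).round(3), 'top edge',onz(a,228,185,z).round(3),onz(a,238,180,z).round(3))
# cap height: w4 & s4 cap top
b=cv2.imread('pics/top0.png')[150:225,195:255]
c=cv2.imread('pics/w1.png')[0:110,110:350]
v=cv2.imread('pics/w4.png')[0:50,180:270]
I=lambda x,k: cv2.resize(x,(k,300),interpolation=cv2.INTER_CUBIC)
cv2.imwrite('pics/mic.png',np.hstack([I(b,240),I(c,560)]))
E
```

```text
0.15 [0.517 0.061 0.15 ] [0.494 0.054 0.15 ] [0.608 0.051 0.15 ] top edge [0.53  0.047 0.15 ] [0.546 0.022 0.15 ]
0.2 [0.519 0.04  0.2  ] [0.501 0.035 0.2  ] [0.592 0.032 0.2  ] top edge [0.52  0.043 0.2  ] [0.535 0.019 0.2  ]
0.25 [0.521 0.02  0.25 ] [0.507 0.016 0.25 ] [0.576 0.014 0.25 ] top edge [0.51  0.038 0.25 ] [0.524 0.015 0.25 ]
0.3 [ 0.523 -0.001  0.3  ] [ 0.514 -0.003  0.3  ] [ 0.559 -0.005  0.3  ] top edge [0.5   0.034 0.3  ] [0.513 0.012 0.3  ]
0.35 [ 0.525 -0.021  0.35 ] [ 0.521 -0.023  0.35 ] [ 0.543 -0.023  0.35 ] top edge [0.489 0.029 0.35 ] [0.502 0.009 0.35 ]
```

View pics/mic.png

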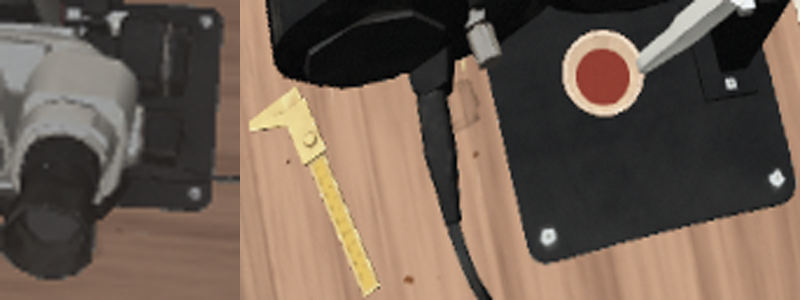

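The ring light and knob stay at y ≥ 0.03, so the gripper has at least 5 cm of clearance. I'll move above the cap and pre-turn the wrist.

{"api": "apply_moves", "payload": {
  "moves": [
    [[0.5, -0.06, 0, -1, 0], [1.0, -0.13, 0, -2, 0], [1.5, -0.2, 0, -3, 0], [2.0, -0.26, 0, -4, 0], [2.5, -0.32, 0, -5, 0], [3.0, -0.38, 0, -6, 0], [3.5, -0.44, 0, -7, 0], [4.0, -0.5, 0, -8, 0], [4.5, -0.56, 0, -9, 0], [4.8, -0.6, 0, -10, 0]]
  ]
}}

```text
time: 11.45
tool_pos: [0.5162, -0.1049, 0.4129]
ee_rot: [3.141, -0.001, 3.074]
wrist_force: [0.3, 0.1, -0.0]
width: 0.0939
finger_force: 0.0
```

{"api": "apply_moves", "payload": {
  "moves": [
    [[0, 0, 0.2, -1, 0], [0, 0, 0.6, -2, 0], [0, 0, 1.0, -3, 0], [0, 0, 1.0, -3, 0], [0, 0, 1.0, -3, 0]]
  ]
}}

```text
time: 12.08
tool_pos: [0.5163, -0.1062, 0.3641]
ee_rot: [-3.141, 0.0, -2.694]
wrist_force: [-0.3, -0.9, 1.0]
width: 0.0944
finger_force: 0.0
```

```bash
python3 - <<'E'
from h import *
w=snap('wrist','w5'); o=telemetry.get_obs(); print(o['time'],o['tool_pos'],o['ee_rot'],o['joint_positions'],o['wrist_force'],o['wrist_torque'])
print('cap axis px',proj(w,np.array([.5165,-.1066,.078]),True),proj(w,np.array([.5165,-.1066,.088]),True))
cv2.imwrite('pics/w5z.png',cv2.resize(cv2.imread('pics/w5.png')[60:300,90:410],(800,600)))
E
```

```text
12.125 [ 0.51642265 -0.10619741  0.36457323] [-3.14050191e+00  1.03937554e-03 -2.69399430e+00] [-3.10351806e-01  4.73719659e-02  1.49228101e+00 -7.76835267e-05
  1.60043502e+00 -2.32874828e+00] [ 0.84627265 -0.65409853  0.97824779] [ 0.05563627 -0.0734185  -0.00859404]
cap axis px (np.float64(253.01604646289502), np.float64(196.54189395763737)) (np.float64(252.98867216750116), np.float64(199.25665088691085))
```

View pics/w5z.png

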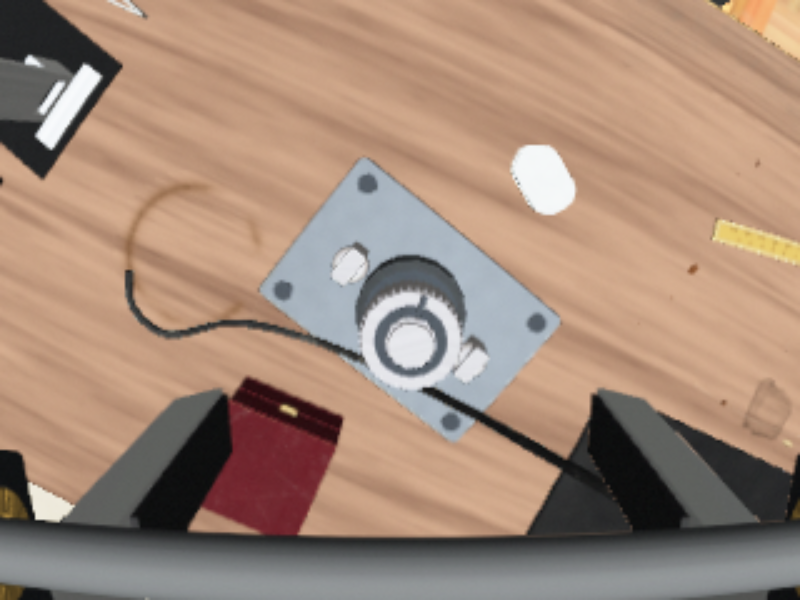

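The cap top is at crop (411,337), close to the predicted axis point, with an index mark at (423,297). Descending and gripping.

{"api": "apply_moves", "payload": {
  "moves": [
    [[0, 0, 0.5, 0, 0], [0, 0, 1.1, 0, 0], [0, 0, 1.7, 0, 0.2], [0, 0, 2.1, 0, 0.3], [0, 0, 2.3, 0, 0.4], [0, 0, 2.32, 0, 0.5], [0, 0, 2.32, 0, 0.8], [0, 0, 2.32, 0, 1], [0, 0, 2.32, 0, 1], [0, 0, 2.32, 0, 1]]
  ]
}}

```text
time: 13.38
tool_pos: [0.5165, -0.1058, 0.2489]
ee_rot: [-3.141, 0.002, -2.692]
wrist_force: [-1.2, 2.6, 6.0]
width: 0.0375
finger_force: 30.0
```

{"api": "apply_moves", "payload": {
  "moves": [
    [[0, 0, 0, 0, 1], [0, 0, 0, 0, 1], [0, 0, 0, 0, 1]]
  ]
}}

```text
time: 13.75
tool_pos: [0.5165, -0.1058, 0.2489]
ee_rot: [-3.141, 0.002, -2.692]
wrist_force: [-1.0, 2.6, 5.8]
width: 0.0377
finger_force: 30.0
```

```bash
python3 - <<'E'
from h import *
o=telemetry.get_obs(); print(o['time'],o['tool_pos'],o['ee_rot'],o['joint_positions'][5],o['wrist_force'],o['wrist_torque'],o['width'],o['finger_force'])
E
```

```text
13.75 [ 0.51648855 -0.10578828  0.24885604] [-3.14143176e+00  1.52412248e-03 -2.69180517e+00] -2.3306356082379294 [-1.00097448  2.60716235  5.84267067] [ 0.69145258  0.15875959 -0.01928941] 0.03767822562173361 30.001196265220642
```

{"api": "apply_moves", "payload": {
  "moves": [
    [[0, 0, 0.002, 0.8, 1], [0, 0, 0.005, 1.8, 1], [0, 0, 0.008, 2.8, 1], [0, 0, 0.01, 3.8, 1], [0, 0, 0.013, 4.8, 1], [0, 0, 0.016, 5.8, 1], [0, 0, 0.019, 6.8, 1], [0, 0, 0.022, 7.8, 1], [0, 0, 0.025, 8.8, 1], [0, 0, 0.027, 9.6, 1]]
  ]
}}

```text
time: 15.0
tool_pos: [0.5161, -0.1069, 0.2475]
ee_rot: [-3.14, 0.003, 1.911]
wrist_force: [-3.3, -0.8, 6.2]
width: 0.0376
finger_force: 30.0
```

```bash
cat > st.py <<'E'
from h import *
o=telemetry.get_obs(); print(o['time'],o['tool_pos'].round(4),np.round(o['ee_rot'],3),round(o['joint_positions'][5],3),np.round(o['wrist_force'],1),np.round(o['wrist_torque'],3),o['joint_torque'][5],o['finger_force'])
E
python3 st.py
```

```text
15.0 [ 0.5161 -0.1069  0.2475] [-3.140e+00  3.000e-03  1.911e+00] -0.651 [-3.3 -0.8  6.2] [-0.208  0.574  0.094] -0.7968095317482948 29.997782707214355
```

{"api": "apply_moves", "payload": {
  "moves": [
    [[0, 0, 0.002, 0.8, 1], [0, 0, 0.005, 1.8, 1], [0, 0, 0.008, 2.8, 1], [0, 0, 0.01, 3.8, 1], [0, 0, 0.013, 4.5, 1]]
  ]
}}

```text
time: 15.62
tool_pos: [0.5156, -0.1069, 0.2468]
ee_rot: [-3.141, 0.003, 1.126]
wrist_force: [-5.5, -1.4, 8.9]
width: 0.0375
finger_force: 30.0
```

```bash
python3 st.py
```

```text
15.625 [ 0.5156 -0.1069  0.2468] [-3.141e+00  3.000e-03  1.126e+00] 0.134 [-5.5 -1.4  8.9] [-0.156  1.097  0.044] -0.6559785827994347 29.999080002307892
```

{"api": "apply_moves", "payload": {
  "moves": [
    [[0, 0, 0.002, 0.8, 1], [0, 0, 0.005, 1.8, 1], [0, 0, 0.008, 2.8, 1], [0, 0, 0.01, 3.8, 1], [0, 0, 0.013, 4.5, 1]]
  ]
}}

```text
time: 16.25
tool_pos: [0.5153, -0.1064, 0.2462]
ee_rot: [-3.141, 0.004, 0.341]
wrist_force: [-7.2, 0.2, 9.3]
width: 0.0373
finger_force: 30.0
```

```bash
python3 st.py
```

```text
16.25 [ 0.5153 -0.1064  0.2462] [-3.141  0.004  0.341] 0.92 [-7.2  0.2  9.3] [0.249 1.393 0.048] -0.6592246703803539 29.99938040971756
```

{"api": "apply_moves", "payload": {
  "moves": [
    [[0, 0, 0.002, 0.8, 1], [0, 0, 0.005, 1.6, 1], [0, 0, 0.007, 2.4, 1], [0, 0, 0.009, 3.0, 1]]
  ]
}}

```text
time: 16.75
tool_pos: [0.5172, -0.1063, 0.2461]
ee_rot: [3.14, -0.005, -0.18]
wrist_force: [3.9, -0.5, 2.4]
width: 0.0375
finger_force: 30.0
```

```bash
python3 st.py
```

```text
16.75 [ 0.5172 -0.1063  0.2461] [ 3.14  -0.005 -0.18 ] 1.441 [ 3.9 -0.5  2.4] [ 0.081 -0.671  0.725] 0.10093563236296177 29.998226165771484
```

{"api": "apply_moves", "payload": {
  "moves": [
    [[0, 0, 0, 0.6, 1], [0, 0, 0, 1.0, 1], [0, 0, 0, 1.0, 1], [0, 0, 0, 1.0, 1]]
  ]
}}

```text
time: 17.25
tool_pos: [0.5173, -0.1067, 0.2461]
ee_rot: [3.141, -0.005, -0.352]
wrist_force: [3.2, -1.8, 6.0]
width: 0.0372
finger_force: 30.0
```

```bash
python3 - <<'E'
from h import *
w=snap('wrist','w6')
cv2.imwrite('pics/w6z.png',cv2.resize(cv2.imread('pics/w6.png')[120:330,130:380],(750,630))[:600])
E
python3 st.py
```

```text
17.3 [ 0.5172 -0.1067  0.2461] [ 3.141 -0.005 -0.352] 1.612 [ 3.  -1.9  5.5] [-0.276 -0.511  0.302] 0.33180344849824905 30.001153349876404
```

View pics/w6z.png

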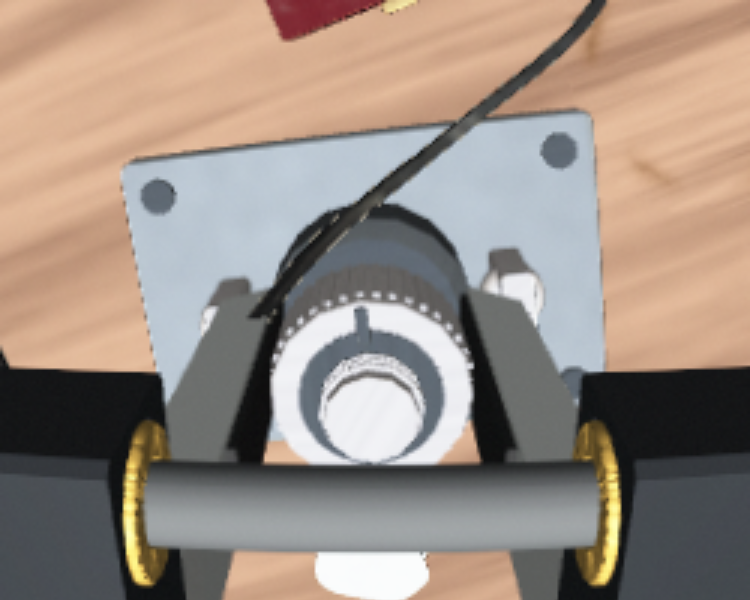

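Before turning, the mark was about 17° right of the tool's x axis. It is now about 8° left, so the pads slipped roughly 25° against the hard stop (0.7 N m) and the cap has bottomed out. Backing off 90°.

{"api": "apply_moves", "payload": {
  "moves": [
    [[0, 0, -0.002, -0.8, 1], [0, 0, -0.005, -1.8, 1], [0, 0, -0.008, -2.8, 1], [0, 0, -0.011, -3.8, 1], [0, 0, -0.014, -4.8, 1], [0, 0, -0.017, -5.8, 1], [0, 0, -0.02, -6.8, 1], [0, 0, -0.023, -7.8, 1], [0, 0, -0.025, -8.6, 1], [0, 0, -0.025, -9.0, 1]]
  ]
}}

```text
time: 18.55
tool_pos: [0.5164, -0.1047, 0.2472]
ee_rot: [-3.141, -0.005, 1.221]
wrist_force: [-0.3, 6.5, 10.7]
width: 0.0375
finger_force: 30.0
```

{"api": "apply_moves", "payload": {
  "moves": [
    [[0, 0, 0, 0, 1], [0, 0, 0, 0, 1], [0, 0, 0, 0, 1], [0, 0, 0, 0, 1]]
  ]
}}

```text
time: 19.05
tool_pos: [0.5164, -0.1046, 0.2472]
ee_rot: [-3.141, -0.005, 1.218]
wrist_force: [-1.4, 5.9, 10.8]
width: 0.0372
finger_force: 30.0
```

```bash
python3 - <<'E'
from h import *
w=snap('wrist','w7'); t=snap('scene','s7')
A=cv2.resize(cv2.imread('pics/w7.png')[160:290,180:330],(450,390)); B=cv2.resize(cv2.imread('pics/s7.png')[150:300,220:360],(350,390))
cv2.imwrite('pics/w7z.png',np.hstack([A,B]))
E
python3 st.py
```

```text
19.15 [ 0.5164 -0.1046  0.2473] [-3.141 -0.005  1.218] 0.042 [-1.2  5.9 10.3] [1.158 0.131 0.068] 0.042327940464019775 30.00206708908081
```

View pics/w7z.png

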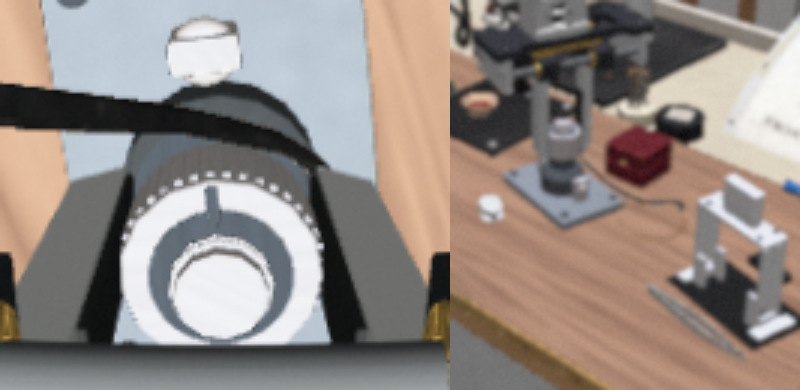

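The mark is still about 7° left of the tool axis, so nothing slipped while backing off and the cap turned 1.57 rad with the tool. The guard still stands on the pad. Handing in.

```bash
python3 -c "
from bench import ticket
print(ticket.close_job())"
```

```text
the job is handed in; nothing more can be done
None
```

I handed the job in at about 19 s: the guard stands upright on the pad, and the cap was screwed down to its stop, backed off 1.57 rad, and is still held by the gripper at 30 N; no verdict was returned.

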